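# Index the canister rotor and unload the marked canister

## Task

Turn the three-cup rotor by its top bar until the prong on its one marked cup points straight at the fixed pointer of the stand, and let go. Then raise the black lift handle to its upper stop, which pushes that cup's canister up from below, and move the raised canister to the steel tray, setting it down gently to stand upright and free on the tray floor. Leave the prong at the pointer, the other two canisters down in their cups, and everything else on the bench where it is.

Things in the scene. Friction and masses are not known exactly. Their poses are not given: they have to be found in the camera images.
- turn_bar (a point): Grip centre of the aluminium bar that turns the rotor, on its vertical axis, 180 mm above the bench. Bar: 22 mm thick (this point's x), 76 mm long (y), 158 to 198 mm above the bench. x points from the axis to the marked cup. The rotor turns endlessly either way, friction about 0.12 N m, and stays where left; it starts 1.8 to 3.14 rad from its goal one way or the other, so expect to regrasp.
- mark (a point): Tip of the pointed prong (14 mm wide, 21 mm long) that sticks out of the marked cup, 127 mm from the rotor axis, 141 mm above the bench. Only this cup has a prong.
- index (a point): Where the prong's tip should come: 2 mm in front of the tip of the fixed steel pointer, 130 mm from the rotor axis, 141 mm above the bench; get within 9 mm. x points outwards from the rotor axis through the pointer to the lift handle. The pointer sits on a gate 62 mm wide, 147 mm high, 152 to 164 mm from the axis. The lift's 20 mm pin rises on this line, 80 mm from the axis.
- marked_cup (a point): Centre of the marked cup's rim, 148 mm above the bench; x points outwards. Three such cups, 53 mm outer diameter, 47 mm bore, stand 120 degrees apart, 80 mm from the rotor axis. A ledge 69 mm below the rim, with a 34 mm hole for the pin, carries the canister.
- lift_grip (a point): Centre of the black lift handle: a bar 50 mm long (this point's x, pointing outwards from the rotor), 20 mm thick (y), 22 mm high, 190 mm from the rotor axis, 137 mm above the bench when fully down. It slides straight up 45 mm to a hard stop and stays where left; it takes about 9 to 12 N to lift. Its arm carries the pin below the cup at the pointer.
- lift (a joint): Height of the lift in m: 0 fully down, 0.045 at the upper stop. The pin meets the canister at about 0.007; at the stop the canister has risen 38 mm and its top stands 37 mm above the cup rim.
- can_a_centre (a point): Centre (half-way up) of the canister in the marked cup: aluminium canister, closed, cylinder 44 mm diameter, 68 mm tall, about 180 g, smooth all round. At first its top lies 1 mm below the cup rim, so it cannot be gripped. Its z is its axis.
- can_b_centre (a point): Centre of the canister in the next cup anticlockwise from the marked one seen from above: aluminium canister, closed, cylinder 44 mm diameter, 68 mm tall, about 180 g. Stays in its cup.
- can_c_centre (a point): Centre of the canister in the third cup: aluminium canister, closed, cylinder 44 mm diameter, 68 mm tall, about 180 g. Stays in its cup.
- tray_in (a point): Centre of the inner floor (4 mm above the bench) of the fixed steel tray, 200 mm (x) by 130 mm (y) outside, rim 22 mm high, walls 4 mm, left of the rotor. A spare canister stands near x = +60 mm, y = 0; the free place is about x = -45 mm, y = 0 in this frame.
- spare_can_centre (a point): Centre of the spare canister that already stands in the tray: aluminium canister, closed, cylinder 44 mm diameter, 68 mm tall, about 180 g. Leave it.
- neck_plug: Bystander: black neck plug, 110 mm diameter, 62 mm high, origin under its centre.
- freezer_box: Bystander: cardboard freezer box 130 x 130 x 50 mm, origin under its centre.
- flask: Bystander: white bottle 72 mm diameter, 170 mm high, origin under its centre.
- beaker: Bystander: steel cup 90 mm diameter, 100 mm high, origin under its centre.
- forceps: Bystander: steel forceps 180 mm long lying on the bench, origin under its middle.
There are look-alikes about, which are no part of the job. What is shaped like the part that bears can_a_centre but blue is not meant.

How it is judged (in metres and radians):
On the way, in this order (a step that is already met when the one before it is completed fails the run):
1. the prong points at the pointer (within 9 mm), let go, lift still down (horizontal distance between mark and index below 0.009 m and contact force between the fingers and anything else below 0.2 N and value of joint lift below 0.01 m), for 0.2 s.
2. the lift at its upper stop has pushed the marked canister up at least 30 mm, untouched by the fingers (horizontal distance between mark and index below 0.012 m and value of joint lift above 0.04 m and z of can_a_centre in the frame of marked_cup above -0.005 m and horizontal distance between can_a_centre and marked_cup below 0.006 m and contact force between the fingers and can_a below 0.2 N), for 0.2 s.
At the end, for the whole second after the job is handed in: The canister from the marked cup stands upright (within 0.08 rad) at rest on the tray floor, wholly inside the rim; the prong's tip is still within 12 mm of its place at the pointer; the other two canisters are down in their cups (x of can_a_centre in the frame of tray_in between -0.075 and 0.075 m and y of can_a_centre in the frame of tray_in between -0.042 and 0.042 m and z of can_a_centre in the frame of tray_in between 0.03 and 0.038 m and angle between can_a_centre's own z axis and vertical below 0.08 rad and linear speed of can_a below 0.02 m/s and horizontal distance between mark and index below 0.012 m and z of can_b_centre in the frame of marked_cup between -0.045 and -0.024 m and z of can_c_centre in the frame of marked_cup between -0.045 and -0.024 m); the robot touches nothing.
It fails at once if a bystander or the spare canister is shifted by more than 30 mm (distance of any of spare_can_centre, neck_plug, freezer_box, flask, beaker, forceps from where it was at the start of the episode above 0.03 m).
It fails at once if one of the other two canisters rises out of its cup (z of any of can_b_centre, can_c_centre in the frame of marked_cup above -0.018 m).
It fails at once if the marked canister is dropped (falls free of the fingers faster than 0.5 m/s, about 13 mm) (linear speed of can_a above 0.5 m/s and contact force between the fingers and can_a below 0.1 N).
It fails at once if the canister is pressed hard into the tray (over 60 N) (contact force between can_a and tray above 60 N).
It also fails if it takes over 72 s, if anything falls off the work surface, if the arm or the gripper's body presses on something with over 40 N, if the wrist force passes 120 N, or if a joint passes its speed limit or range.

## Robot

A 6-joint arm with a two-finger parallel gripper is mounted at the origin on the work surface. World frame = base frame: x ahead of the robot, y to its left, z up, the work surface at z = 0. Lengths are in m, angles in degrees, forces in N, time in s.
With the tool pointing down it reaches from about 0.425 to 0.95 m from the base axis. Payload 3.5 kg.
Tool frame: the origin (TCP) lies at the very end of the fingers, on their centre line; the grasp point (between the pads) lies 19 mm behind it; z points along the fingers, y is the direction in which the jaws open and shut (so a half turn about z gives the same grasp; the last joint's range is limited). The gripper opens to 85 mm and grips with 20 to 120 N. Pads are 22 mm wide; open, the fingers measure 114 mm over their backs; the gripper's body (76 mm by 85 mm) begins 54 mm behind the grasp point. The pads swing forward as they close: fully open they stand 13 mm farther back than shut.
Start: joints at [-85.543, 16.404, 90.338, -0, 73.258, -8.594], TCP at [0.152, -0.658, 0.231] pointing down, gripper open.
Joint ranges: [-158.93, 158.93], [-51.34, 127.21], [12.03, 142.37], [-87.48, 267.48], [13.55, 161.25], [-162.69, 162.69]. Speed limits (degrees/s): [159.86, 159.86, 180, 180, 180, 180].

## Interface

Orientations are given as [roll, pitch, yaw] about the fixed x, y, z axes, in that order (R = Rz(yaw) Ry(pitch) Rx(roll)).
In Python, from station import manip, optics, ticket gives the robot as it stands.
- The arm moves only by the tool step_arm, never from a script. Its argument "plan" is a list of rows, each a list of 7 numbers: the shift along the tool's x, y, z in m, then the turn, a rotation vector about the tool's x, y, z in rad, then the closure, from -1 (fully open) to 1 (shut). In form: [[tx, ty, tz, wx, wy, wz, jaw], ...]. A call has exactly 10 rows; each row shifts and turns the commanded pose from where the row before left it, along the tool's axes as they then stand; what a row does not reach is not made up. A row lasts 1/12 s, in which the tool goes at most 41.7 mm and 7.16 degrees, less where a joint would pass 70% of its speed; a pose out of reach is approached as far as the arm can. A call with a gripper value outside its range is refused whole. The fingers move at their own pace and stop on an object; "squeeze" is the grip in N (left out, the last holds). Time passes only in rows, so rows that do not move let the fingers close, or fill a call up. It gives the time, the measured TCP pose, the force and the opening at its end, in the units of the state.
- manip.state(): the state, without advancing time (a new reading comes with each control period).
- optics.grab_frame(name): name is "side" or "top"; returns (picture, depth): 400x640x3 uint8, red, green, blue; 400x640 float32, m along the optical axis (not along the pixel's ray), 0 where there is no reading.
- optics.calibration(name): a dict with "fx", "fy", "cx", "cy" (pixels), "xyz" and "rotation" of the camera in the world. Camera axes: x right, y down, z forward; pixel columns grow to the right and rows downward; lengths in m; the calibration is good to about 2 mm. A picture is of the moment at which its call begins. calibration takes no time and is no camera call.
- ticket.close_job(): hands the job in, once; it reports no verdict.
The state is a dict: "time_s": time; "qpos": joint angles; "qd": joint speeds; "tau": joint torques, N m; "tool_pos": TCP position; "tcp_rot": TCP orientation; "contact_force": force on the tool from outside, world axes, zero at the start; "moment": the same for the moment, N m; "gripper_width": finger opening in m.
Only numpy, scipy, OpenCV 4.12 (cv2) and the standard library are available. Lean on these libraries where they do the work, as an engineer would, in place of code of your own. Each camera call takes 0.05 s, during which the arm holds its last target. There are 200 camera calls.

## Working session

There is one attempt and no reset: what is moved stays moved. The work goes in short steps, Python scripts to look and compute and a tool call to move; the robot and the scene stay as the last step left them, time stands still between calls to the robot, and variables do not carry over. Pictures are saved under pics/ and viewed, about 8 in all and at most 12, crops included, and the job is handed in when it is done.

Besides the shell and the picture viewer there is one more tool, called after "Request:" in YAML: its name, and indented under it one key for each argument. step_arm: Moves the arm, as the interface text tells. Its arguments: {"type":"object","properties":{"plan":{"type":"array","items":{"type":"array","items":{"type":"number"}}},"squeeze":{"type":"number"}},"required":["plan"]}

```bash
mkdir -p pics
cat > h.py <<'E'
import numpy as np,cv2
from station import manip,optics,ticket
def grab(n):
    p,d=optics.grab_frame(n); return p,d,optics.calibration(n)
def pts(d,c):
    v,u=np.indices(d.shape); P=np.stack([(u-c['cx'])/c['fx']*d,(v-c['cy'])/c['fy']*d,d],-1)
    return P@np.array(c['rotation']).T+np.array(c['xyz'])
def ray(c,u,v,z):
    r=np.array(c['rotation'])@np.array([(u-c['cx'])/c['fx'],(v-c['cy'])/c['fy'],1]); o=np.array(c['xyz'])
    return o+r*(z-o[2])/r[2]
def save(n,p): cv2.imwrite('pics/'+n,cv2.cvtColor(p,cv2.COLOR_RGB2BGR))
E
python3 - <<'E'
from h import *
for n in('top','side'):
    p,d,c=grab(n); save(n+'1.png',p); np.savez(n+'1.npz',p=p,d=d); print(n,c)
print(manip.state())
E
```

```text
top {'fx': 447.42641804885056, 'fy': 447.42641804885056, 'cx': 313.9194350650228, 'cy': 190.86725329550612, 'xyz': array([0.37502031, 0.03284493, 1.31176928]), 'rotation': array([-171.92407164,    1.31064533,  -89.29268435])}
side {'fx': 362.3499671893815, 'fy': 362.3499671893815, 'cx': 319.2066372471081, 'cy': 198.94131289293526, 'xyz': array([0.27598343, 1.01387263, 0.82135789]), 'rotation': array([-124.17551291,    0.45864632, -165.13213131])}
{'time_s': 0.1, 'qpos': array([-8.55431554e+01,  1.64491785e+01,  9.04132182e+01,  1.27873593e-04,
        7.32560372e+01, -8.59408168e+00]), 'qd': array([ 0.03942152, -0.18492741, -0.17305709, -0.04116736, -0.04796115,
        0.11210523]), 'tau': array([ 1.12488196e-03, -4.07294798e+01, -2.93700045e+01, -8.01338933e-05,
        3.43899905e-03, -7.08077820e-06]), 'tool_pos': array([ 0.15241405, -0.65697881,  0.23008736]), 'tcp_rot': array([-1.79882914e+02, -1.78189449e-02,  1.30508711e+01]), 'contact_force': array([ 0.60024019, -0.68942031, -0.09935915]), 'moment': array([-0.00399522,  0.00907283,  0.02462446]), 'gripper_width': 0.08555296990919446}
```

View pics/top1.png

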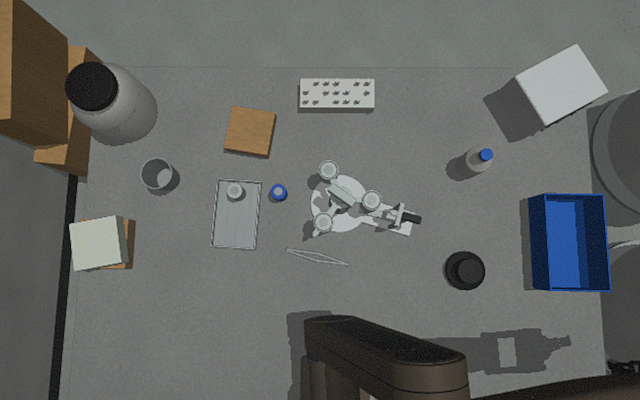

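View pics/side1.png

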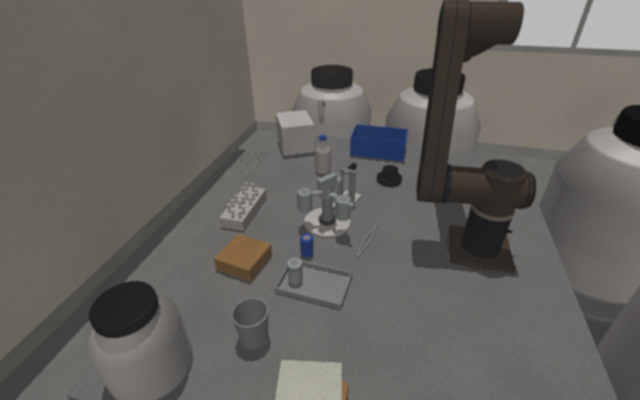

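The top view shows the rotor near (345,203), with cups at (328,171), (371,202) and (323,223). The gate and black handle are near (408,217), the tray at (236,214) with the spare canister at (235,190), and the blue look-alike at (279,192). I'll crop in close to find the prong.

```bash
sed -i '1a from scipy.spatial.transform import Rotation as Ro' h.py
sed -i "s/return p,d,optics.calibration(n)/return p,d,cal(n)/; s/^def grab/def cal(n):\n    c=dict(optics.calibration(n)); c['rotation']=Ro.from_euler('xyz',c['rotation'],degrees=True).as_matrix(); return c\ndef grab/" h.py
python3 - <<'E'
from h import *
p=np.load('top1.npz')['p'];d=np.load('top1.npz')['d'];c=cal('top')
save('crop1.png',cv2.resize(p[150:250,295:430],None,fx=5.9,fy=5.9,interpolation=cv2.INTER_CUBIC))
P=pts(d,c)
for u,v in[(345,190),(328,171),(371,202),(323,223),(404,217),(412,217),(235,190),(235,220),(280,100)]: print(u,v,P[v,u].round(4))
Z=P[...,2]; sub=(slice(150,250),slice(295,430))
np.set_printoptions(linewidth=250)
m=(Z>.150)&(Z<.21); n,l,s,ce=cv2.connectedComponentsWithStats(m[sub].astype(np.uint8))
for i in range(1,n):
    if s[i,4]>5: q=P[sub][l==i]; print(s[i],q.mean(0).round(4),q.min(0).round(3),q.max(0).round(3))
E
```

```text
345 190 [ 0.545  -0.0207  0.1333]
328 171 [0.5935 0.0249 0.1462]
371 202 [ 0.5116 -0.0877  0.1504]
323 223 [0.4557 0.0369 0.1473]
404 217 [ 0.473  -0.1721  0.1536]
412 217 [ 0.4733 -0.1927  0.1532]
235 190 [0.5507 0.2848 0.0745]
235 220 [0.4715 0.2954 0.0062]
280 100 [0.8396 0.1721 0.0018]
[31 16  3  6  6] [0.5995 0.0272 0.1504] [0.593 0.025 0.15 ] [0.606 0.03  0.151]
[ 32  33  29  25 326] [ 0.5236 -0.007   0.193 ] [ 0.497 -0.043  0.154] [0.554 0.027 0.205]
[76 49  3  5  7] [ 0.5141 -0.0902  0.1514] [ 0.509 -0.093  0.15 ] [ 0.519 -0.087  0.153]
[107  63  19  10  72] [ 0.4729 -0.1903  0.152 ] [ 0.461 -0.214  0.15 ] [ 0.484 -0.167  0.158]
[21 71  8  5 14] [0.455  0.0463 0.1509] [0.45  0.037 0.15 ] [0.461 0.055 0.153]
```

View pics/crop1.png

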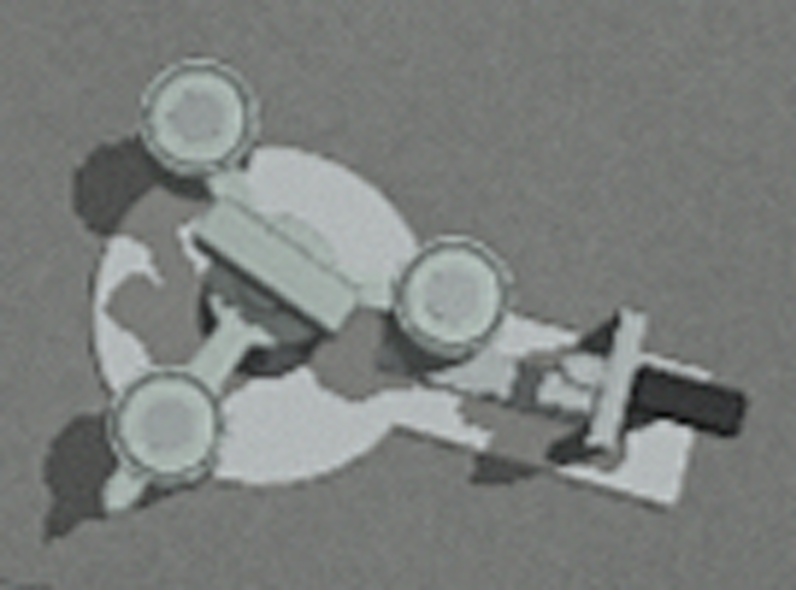

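The crop shows the prong at crop (118,492), which is full-frame (315,233). So the lower-left cup at (323,222) is the marked one. The cups at (328,170) and (371,200) have no prong. The blue can at (279,192) and the spare in the tray at (235,190) are look-alikes to leave alone. The pointer and handle lie along crop (540,370)→(740,410).

Run:
```python
from h import *
c=cal('top'); k=lambda u,v,z: ray(c,295+(u+.5)/5.9-.5,150+(v+.5)/5.9-.5,z)[:2]
A,B,C=[k(*q,.148) for q in((168,427),(199,117),(452,296))]
ax=(A+B+C)/3; print('cups',A,B,C,'axis',ax,[np.linalg.norm(q-ax) for q in(A,B,C)])
pr=k(113,503,.141); h=k(692,402,.148); bar=np.mean([k(*q,.198) for q in((221,203),(358,296),(334,330),(193,238))],0)
ang=lambda v:np.degrees(np.arctan2(v[1],v[0]))
print('bar',bar,'handle',h,np.linalg.norm(h-ax),ang(h-ax),'prong',pr,np.linalg.norm(pr-ax),ang(pr-ax))
print([ang(q-ax) for q in(A,B,C)])
t=np.load('top1.npz');p=t['p'];d=t['d'];P=pts(d,c)
# dark handle mask
m=(p[195:235,395:430].max(2)<45); v,u=np.nonzero(m&(P[195:235,395:430,2]>.1)); 
r=cv2.minAreaRect(np.float32([ray(c,x+395,y+195,.148)[:2] for x,y in zip(u,v)])); print('handle mask',len(u),r)
m=(P[...,2]>.188)&(P[...,2]<.212); m[:,:325]=0;m[:,360:]=0;m[:170]=0;m[215:]=0
v,u=np.nonzero(m); r=cv2.minAreaRect(np.float32([ray(c,x,y,.198)[:2] for x,y in zip(u,v)])); print('bar',len(u),r)
# tray corners, spare
tr=np.array([ray(c,u,v,.022)[:2] for u,v in((218,180),(262,180),(256,249),(211,249))]);print('tray',tr,tr.mean(0)); print('spare',ray(c,235.5,190,.072))
```

```text
cups [0.45840205 0.03672236] [0.59747702 0.02415137] [ 0.51776473 -0.08845779] axis [ 0.52454793 -0.00919469] [np.float64(0.0805211366062325), np.float64(0.08019109133815178), np.float64(0.0795528212424101)]
bar [ 0.52351191 -0.00882469] handle [ 0.47185309 -0.19336922] 0.1915646225149582 -105.96654647504795 prong [0.42505494 0.06072585] 0.12160483964450412 144.90166089945185
[np.float64(145.23245070472288), np.float64(24.571747475906545), np.float64(-94.89135898332823)]
handle mask 36 ((0.47720277309417725, -0.1812794804573059), (0.0668330192565918, 0.029379911720752716), 58.15497589111328)
bar 269 ((0.5250911712646484, -0.007923886179924011), (0.07549941539764404, 0.022826869040727615), 55.10555648803711)
tray [[0.58736824 0.34678298]
 [0.58847389 0.21717851]
 [0.38780575 0.22868178]
 [0.38623865 0.35844259]] [0.48747163 0.28777147]
spare [0.55107249 0.283939   0.072     ]
```

Measured positions, which agree with the given sizes:
- **Axis:** (0.5245, -0.009)
- **Prong:** at 145°
- **Handle and pointer line:** about -106°
- **Tray centre:** (0.4875, 0.288), x direction about -3.3°

The rotor needs a turn of about +109°. Gripping the bar at yaw 55° and turning to 164° stays in range for joint 6 (34° to -75°), so no regrasp should be needed.

Request:
step_arm:
  plan:
    - [0.034,-0.0185,-0.004,0,0,0,-1]
    - [0.034,-0.0185,-0.004,0,0,0,-1]
    - [0.034,-0.0185,-0.004,0,0,0,-1]
    - [0.034,-0.0185,-0.004,0,0,0,-1]
    - [0.034,-0.0185,-0.004,0,0,0,-1]
    - [0.034,-0.0185,-0.004,0,0,0,-1]
    - [0.034,-0.0185,-0.004,0,0,0,-1]
    - [0.034,-0.0185,-0.004,0,0,0,-1]
    - [0.034,-0.0185,-0.004,0,0,0,-1]
    - [0.034,-0.0185,-0.004,0,0,0,-1]
  squeeze: 60

```text
time_s: 0.93
tool_pos: [0.4429, -0.3988, 0.271]
tcp_rot: [-180.0, 0.0, 13.0]
contact_force: [0.9, -1.1, 0.0]
gripper_width: 0.0854
```

```bash
cat >> h.py <<'E'
def to(x,y,z,yaw=None):
    s=manip.state(); R=Ro.from_euler('xyz',s['tcp_rot'],degrees=True)
    print('t',round(s['time_s'],2),'pos',s['tool_pos'].round(4),'rot',s['tcp_rot'].round(2),'F',s['contact_force'].round(1),'w',round(s['gripper_width'],4))
    print('shift tool',R.inv().apply(np.array([x,y,z])-s['tool_pos']).round(4))
    if yaw is not None: print('turn rotvec',(R.inv()*Ro.from_euler('xyz',[180,0,yaw],degrees=True)).as_rotvec().round(3))
E
python3 -c "
from h import *; to(.5245,-.009,.265,55)"
```

```text
t 0.93 pos [ 0.4429 -0.3988  0.271 ] rot [-1.7996e+02  2.0000e-02  1.3040e+01] F [ 0.9 -1.1  0. ] w 0.0854
shift tool [ 0.1675 -0.3613  0.0062]
turn rotvec [-0.001  0.    -0.732]
```

Request:
step_arm:
  plan:
    - [0.0168,-0.0361,0,0,0,0,-1]
    - [0.0168,-0.0361,0,0,0,0,-1]
    - [0.0168,-0.0361,0,0,0,0,-1]
    - [0.0168,-0.0361,0,0,0,0,-1]
    - [0.0168,-0.0361,0,0,0,0,-1]
    - [0.0168,-0.0361,0,0,0,0,-1]
    - [0.0168,-0.0361,0,0,0,0,-1]
    - [0.0168,-0.0361,0,0,0,0,-1]
    - [0.0168,-0.0361,0,0,0,0,-1]
    - [0.0165,-0.0364,0,0,0,0,-1]

```text
time_s: 1.77
tool_pos: [0.5234, -0.0087, 0.271]
tcp_rot: [-180.0, 0.0, 13.0]
contact_force: [1.1, -0.9, -0.2]
gripper_width: 0.0855
```

Request:
step_arm:
  plan:
    - [0,0,0,0,0,-0.1,-1]
    - [0,0,0,0,0,-0.1,-1]
    - [0,0,0,0,0,-0.1,-1]
    - [0,0,0,0,0,-0.1,-1]
    - [0,0,0,0,0,-0.1,-1]
    - [0,0,0,0,0,-0.1,-1]
    - [0,0,0,0,0,-0.1,-1]
    - [0,0,0,0,0,-0.032,-1]
    - [0,0,0,0,0,0,-1]
    - [0,0,0,0,0,0,-1]

```text
time_s: 2.6
tool_pos: [0.5234, -0.0106, 0.2709]
tcp_rot: [-180.0, 0.0, 54.9]
contact_force: [-0.4, 0.1, 0.1]
gripper_width: 0.0856
```

```bash
python3 -c "
from h import *; to(.5245,-.009,.163,55)"
```

```text
t 2.6 pos [ 0.5234 -0.0106  0.2709] rot [-1.7996e+02  2.0000e-02  5.4930e+01] F [-0.4  0.1  0.1] w 0.0856
shift tool [0.002  0.     0.1079]
turn rotvec [-0.001  0.    -0.001]
```

Next I descend and close on the bar.

Request:
step_arm:
  plan:
    - [0.002,0,0.02,0,0,0,-1]
    - [0,0,0.02,0,0,0,-1]
    - [0,0,0.02,0,0,0,-1]
    - [0,0,0.02,0,0,0,-1]
    - [0,0,0.015,0,0,0,-1]
    - [0,0,0.012,0,0,0,-1]
    - [0,0,0,0,0,0,-1]
    - [0,0,0,0,0,0,0.2]
    - [0,0,0,0,0,0,1]
    - [0,0,0,0,0,0,1]
  squeeze: 40

```text
time_s: 3.43
tool_pos: [0.5258, -0.0093, 0.1659]
tcp_rot: [179.9, -0.1, 55.0]
contact_force: [0.8, 0.1, 0.2]
gripper_width: 0.0514
```

Request:
step_arm:
  plan:
    - [0,0,0,0,0,0,1]
    - [0,0,0,0,0,0,1]
    - [0,0,0,0,0,0,1]
    - [0,0,0,0,0,0,1]
    - [0,0,0,0,0,0,1]
    - [0,0,0,0,0,0,1]
    - [0,0,0,0,0,0,1]
    - [0,0,0,0,0,0,1]
    - [0,0,0,0,0,0,1]
    - [0,0,0,0,0,0,1]

```text
time_s: 4.27
tool_pos: [0.5266, -0.01, 0.1657]
tcp_rot: [179.7, -0.1, 55.0]
contact_force: [6.6, -3.5, -0.8]
gripper_width: 0.0215
```

```bash
python3 -c "
from h import *; to(.5245,-.009,.163,164)"
```

```text
t 4.27 pos [ 0.5266 -0.01    0.1657] rot [ 1.7971e+02 -7.0000e-02  5.4990e+01] F [ 6.6 -3.5 -0.8] w 0.0215
shift tool [-0.0004 -0.0024  0.0027]
turn rotvec [ 0.005  0.004 -1.903]
```

Request:
step_arm:
  plan:
    - [0,0.001,0,0,0,-0.05,1]
    - [0,0.001,0,0,0,-0.1,1]
    - [0,0,0,0,0,-0.1,1]
    - [0,0,0,0,0,-0.1,1]
    - [0,0,0,0,0,-0.1,1]
    - [0,0,0,0,0,-0.1,1]
    - [0,0,0,0,0,-0.1,1]
    - [0,0,0,0,0,-0.1,1]
    - [0,0,0,0,0,-0.1,1]
    - [0,0,0,0,0,-0.1,1]

```text
time_s: 5.1
tool_pos: [0.5265, -0.01, 0.1657]
tcp_rot: [180.0, -0.0, 109.7]
contact_force: [-3.4, 0.8, 4.1]
gripper_width: 0.0212
```

Request:
step_arm:
  plan:
    - [0,0,0,0,0,-0.1,1]
    - [0,0,0,0,0,-0.1,1]
    - [0,0,0,0,0,-0.1,1]
    - [0,0,0,0,0,-0.1,1]
    - [0,0,0,0,0,-0.1,1]
    - [0,0,0,0,0,-0.1,1]
    - [0,0,0,0,0,-0.1,1]
    - [0,0,0,0,0,-0.1,1]
    - [0,0,0,0,0,-0.1,1]
    - [0,0,0,0,0,-0.053,1]

```text
time_s: 5.93
tool_pos: [0.5264, -0.0101, 0.1657]
tcp_rot: [180.0, -0.0, 164.2]
contact_force: [-2.4, -0.4, 4.9]
gripper_width: 0.0217
```

```bash
python3 -c "
from h import *; to(.5245,-.009,.163,164)
p,d,c=grab('top'); save('top2.png',cv2.resize(p[150:250,295:430],None,fx=5.9,fy=5.9,interpolation=cv2.INTER_CUBIC))"
```

```text
t 5.93 pos [ 0.5264 -0.0101  0.1657] rot [ 1.8000e+02 -3.0000e-02  1.6424e+02] F [-2.4 -0.4  4.9] w 0.0217
shift tool [0.0021 0.0006 0.0027]
turn rotvec [ 0.    -0.     0.004]
```

View pics/top2.png

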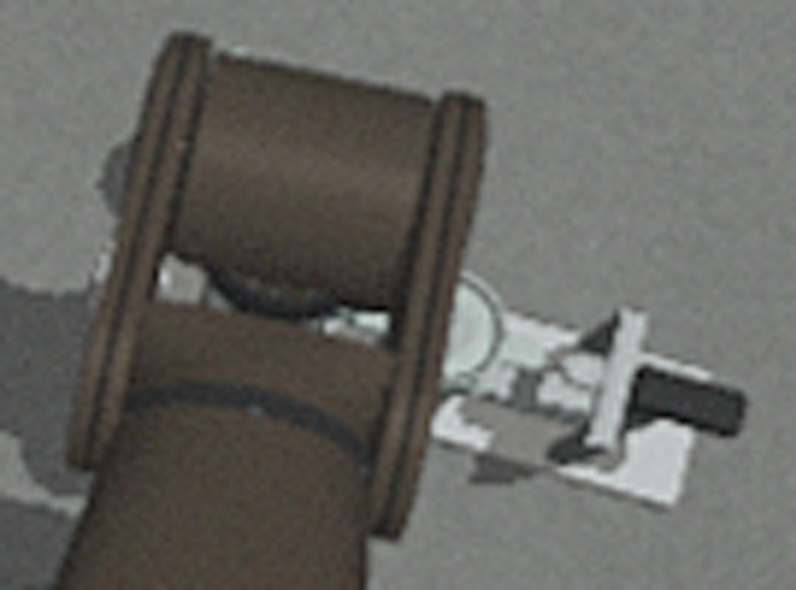

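The marked cup now sits on the pointer line, with its prong toward (530,350) in the crop, partly hidden by the arm. The bar grip suggests the true axis is (0.5264, -0.010), about 2 mm from the camera estimate. I'll release, rise and move clear toward the handle, then check.

Request:
step_arm:
  plan:
    - [0,0,0,0,0,0,0]
    - [0,0,0,0,0,0,-1]
    - [0,0,0,0,0,0,-1]
    - [0,0,0,0,0,0,-1]
    - [0,0,0,0,0,0,-1]
    - [0,0,0,0,0,0,-1]
    - [0,0,0,0,0,0,-1]
    - [0,0,0,0,0,0,-1]
    - [0,0,-0.005,0,0,0,-1]
    - [0,0,-0.015,0,0,0,-1]

```text
time_s: 6.82
tool_pos: [0.5249, -0.0098, 0.1823]
tcp_rot: [-180.0, -0.3, 164.0]
contact_force: [0.8, -0.3, -0.5]
gripper_width: 0.0851
```

Request:
step_arm:
  plan:
    - [0,0,-0.02,0,0,0,-1]
    - [0,0,-0.02,0,0,0,-1]
    - [0,0,-0.02,0,0,0,-1]
    - [0,0,-0.02,0,0,0,-1]
    - [0,0,-0.01,0,0,0.1,-1]
    - [0,0,0,0,0,0.11,-1]
    - [0,0,0,0,0,0.12,-1]
    - [0,0,0,0,0,0.12,-1]
    - [0,0,0,0,0,0.12,-1]
    - [0,0,0,0,0,0.12,-1]

```text
time_s: 7.65
tool_pos: [0.5265, -0.0102, 0.2748]
tcp_rot: [180.0, 0.0, 124.1]
contact_force: [0.3, -0.2, 0.4]
gripper_width: 0.0854
```

Request:
step_arm:
  plan:
    - [0,0,0,0,0,0.12,-1]
    - [0,0,0,0,0,0.12,-1]
    - [0,0,0,0,0,0.12,-1]
    - [0,0,0,0,0,0.12,-1]
    - [0,0,0,0,0,0.12,-1]
    - [0,0,0,0,0,0.12,-1]
    - [0,0,0,0,0,0.12,-1]
    - [0,0,0,0,0,0.04,-1]
    - [0,0,0,0,0,0,-1]
    - [0,0,0,0,0,0,-1]

```text
time_s: 8.48
tool_pos: [0.5265, -0.0102, 0.2747]
tcp_rot: [180.0, -0.0, 74.1]
contact_force: [-0.4, -0.3, -0.2]
gripper_width: 0.0855
```

```bash
python3 -c "
from h import *; to(.474,-.1927,.27,74); to(.460,-.31,.27)"
```

```text
t 8.48 pos [ 0.5265 -0.0102  0.2747] rot [179.98  -0.    74.14] F [-0.4 -0.3 -0.2] w 0.0855
shift tool [-0.1899 -0.0007  0.0047]
turn rotvec [ 0.    -0.     0.003]
t 8.48 pos [ 0.5265 -0.0102  0.2747] rot [179.98  -0.    74.14] F [-0.4 -0.3 -0.2] w 0.0855
shift tool [-0.3066  0.0179  0.0047]
```

Request:
step_arm:
  plan:
    - [-0.03,0,0,0,0,0,-1]
    - [-0.03,0,0,0,0,0,-1]
    - [-0.03,0,0,0,0,0,-1]
    - [-0.03,0,0,0,0,0,-1]
    - [-0.03,0,0,0,0,0,-1]
    - [-0.03,0,0,0,0,0,-1]
    - [-0.03,0,0,0,0,0,-1]
    - [-0.03,0,0,0,0,0,-1]
    - [-0.03,0,0,0,0,0,-1]
    - [-0.03,0,0,0,0,0,-1]

```text
time_s: 9.32
tool_pos: [0.4435, -0.3001, 0.2746]
tcp_rot: [180.0, 0.0, 74.1]
contact_force: [1.0, 0.0, 0.5]
gripper_width: 0.0856
```

```bash
python3 -c "
from h import *; to(.474,-.1927,.27,74)
p,d,c=grab('top'); save('top3.png',cv2.resize(p[150:250,295:430],None,fx=5.9,fy=5.9,interpolation=cv2.INTER_CUBIC))"
```

```text
t 9.32 pos [ 0.4435 -0.3001  0.2746] rot [1.7997e+02 1.0000e-02 7.4140e+01] F [1.  0.  0.5] w 0.0856
shift tool [ 1.116e-01 -1.000e-04  4.600e-03]
turn rotvec [0.    0.    0.002]
```

View pics/top3.png

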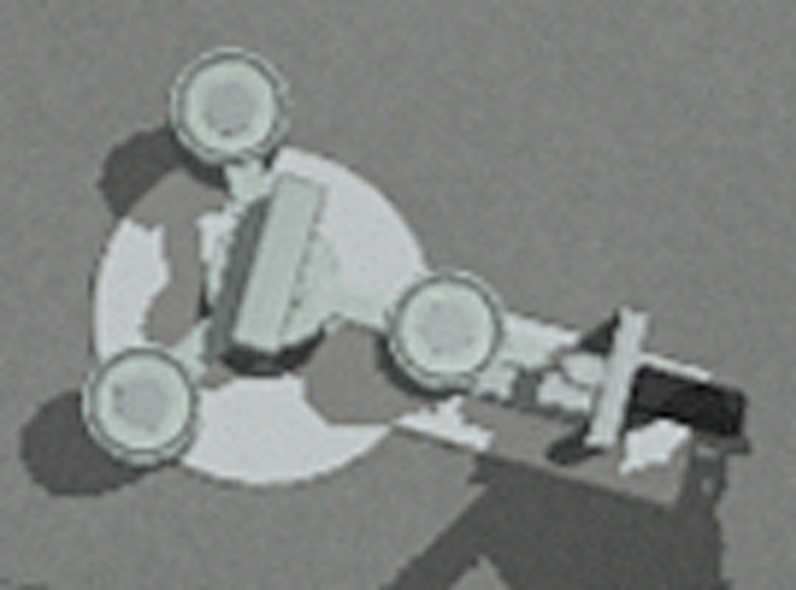

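Run:
```python
from h import *
c=cal('top'); k=lambda u,v,z: ray(c,295+(u+.5)/5.9-.5,150+(v+.5)/5.9-.5,z)[:2]
A,B,C=[k(*q,.148) for q in((445,329),(230,106),(140,405))]; ax=(A+B+C)/3
ang=lambda v:np.degrees(np.arctan2(v[1],v[0]))
print(ax,[(np.linalg.norm(q-ax),ang(q-ax)) for q in(A,B,C)])
for n,q in(('gate',(621,379,.147)),('handle',(692,402,.148))): w=k(*q)-ax; print(n,np.linalg.norm(w),ang(w))
```

```text
[ 0.52454174 -0.00860519] [(np.float64(0.07964162836694448), np.float64(-105.66265332385123)), (np.float64(0.08031718660387203), np.float64(13.615665513455435)), (np.float64(0.0808523488432886), np.float64(134.38958835313784))]
gate 0.15984179564626294 -105.52404675481559
handle 0.19212974814738268 -105.91641304590686
```

```bash
python3 -c "
from h import *
p,d,c=grab('top'); save('z.png',cv2.resize(p[190:232,355:425],None,fx=11,fy=11,interpolation=cv2.INTER_CUBIC))"
```

```text
(no output)
```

View pics/z.png

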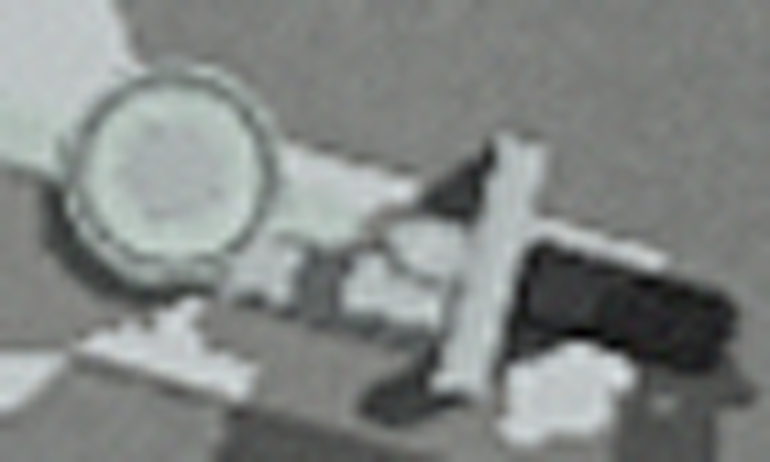

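The marked cup sits at -105.9° (mean of the three cups), against -105.5° for the gate and -105.9° for the handle. That's an error of about 1 mm at the prong tip. The canister's grey lid is at (165,170) in the crop and the handle at (625,300). Next is the handle.

Request:
step_arm:
  plan:
    - [0.022,0,0,0,0,0,-1]
    - [0.022,0,0,0,0,0,-1]
    - [0.022,0,0,0,0,0,-1]
    - [0.022,0,0,0,0,0,-1]
    - [0.021,0,0,0,0,0,-1]
    - [0,0,0.02,0,0,0,-1]
    - [0,0,0.02,0,0,0,-1]
    - [0,0,0.02,0,0,0,-1]
    - [0,0,0.02,0,0,0,-1]
    - [0,0,0.02,0,0,0,-1]

```text
time_s: 10.25
tool_pos: [0.4742, -0.1929, 0.1737]
tcp_rot: [180.0, -0.0, 74.2]
contact_force: [0.0, -0.3, -0.0]
gripper_width: 0.0852
```

Request:
step_arm:
  plan:
    - [0,0,0.015,0,0,0,-1]
    - [0,0,0.015,0,0,0,-1]
    - [0,0,0.01,0,0,0,-1]
    - [0,0,0.01,0,0,0,-1]
    - [0,0,0,0,0,0,-1]
    - [0,0,0,0,0,0,0]
    - [0,0,0,0,0,0,0.3]
    - [0,0,0,0,0,0,1]
    - [0,0,0,0,0,0,1]
    - [0,0,0,0,0,0,1]
  squeeze: 80

```text
time_s: 11.08
tool_pos: [0.4744, -0.1941, 0.1251]
tcp_rot: [179.9, 0.0, 74.1]
contact_force: [0.9, 0.4, -0.2]
gripper_width: 0.0255
```

Request:
step_arm:
  plan:
    - [0,0,0,0,0,0,1]
    - [0,0,0,0,0,0,1]
    - [0,0,0,0,0,0,1]
    - [0,0,0,0,0,0,1]
    - [0,0,0,0,0,0,1]
    - [0,0,0,0,0,0,1]
    - [0,0,0,0,0,0,1]
    - [0,0,0,0,0,0,1]
    - [0,0,0,0,0,0,1]
    - [0,0,0,0,0,0,1]

```text
time_s: 11.92
tool_pos: [0.4745, -0.1941, 0.125]
tcp_rot: [179.9, 0.0, 74.1]
contact_force: [-1.1, 1.1, 4.7]
gripper_width: 0.0186
```

Request:
step_arm:
  plan:
    - [0,0,-0.002,0,0,0,1]
    - [0,0,-0.004,0,0,0,1]
    - [0,0,-0.005,0,0,0,1]
    - [0,0,-0.006,0,0,0,1]
    - [0,0,-0.006,0,0,0,1]
    - [0,0,-0.006,0,0,0,1]
    - [0,0,-0.005,0,0,0,1]
    - [0,0,-0.005,0,0,0,1]
    - [0,0,-0.004,0,0,0,1]
    - [0,0,-0.002,0,0,0,1]

```text
time_s: 12.75
tool_pos: [0.4744, -0.194, 0.1669]
tcp_rot: [179.9, 0.0, 74.1]
contact_force: [6.5, -3.9, -11.0]
gripper_width: 0.0185
```

Request:
step_arm:
  plan:
    - [0,0,0,0,0,0,1]
    - [0,0,0,0,0,0,1]
    - [0,0,0,0,0,0,1]
    - [0,0,-0.001,0,0,0,1]
    - [0,0,0,0,0,0,1]
    - [0,0,0,0,0,0,1]
    - [0,0,0,0,0,0,1]
    - [0,0,0,0,0,0,1]
    - [0,0,0,0,0,0,1]
    - [0,0,0,0,0,0,1]

```text
time_s: 13.58
tool_pos: [0.4744, -0.194, 0.1678]
tcp_rot: [179.9, 0.0, 74.1]
contact_force: [6.7, -4.1, -9.0]
gripper_width: 0.0187
```

```bash
python3 -c "
from h import *; to(.474,-.1927,.27,74)
p,d,c=grab('top'); P=pts(d,c)[195:215,365:380]; print(np.percentile(P[...,2],[50,90,99]))"
```

```text
t 13.58 pos [ 0.4744 -0.194   0.1678] rot [1.7989e+02 1.0000e-02 7.4060e+01] F [ 6.7 -4.1 -9. ] w 0.0187
shift tool [ 0.0011 -0.0006 -0.1022]
turn rotvec [0.002 0.    0.001]
[0.18429098 0.18731028 0.190094  ]
```

The canister top now reads about 0.184 and the tool has risen 42.8 mm. I'll go slightly further, to the stop.

Request:
step_arm:
  plan:
    - [0,0,-0.001,0,0,0,1]
    - [0,0,-0.001,0,0,0,1]
    - [0,0,-0.0005,0,0,0,1]
    - [0,0,-0.0005,0,0,0,1]
    - [0,0,0,0,0,0,1]
    - [0,0,0,0,0,0,1]
    - [0,0,0,0,0,0,1]
    - [0,0,0,0,0,0,1]
    - [0,0,0,0,0,0,1]
    - [0,0,0,0,0,0,1]

```text
time_s: 14.47
tool_pos: [0.4743, -0.1939, 0.1682]
tcp_rot: [179.9, -0.0, 74.0]
contact_force: [11.9, -6.9, -20.0]
gripper_width: 0.0184
```

The tool has stopped rising and the force is up to 20 N, so the lift is at its stop. I'll release and rise.

Request:
step_arm:
  plan:
    - [0,0,0.002,0,0,0,1]
    - [0,0,0,0,0,0,0.3]
    - [0,0,0,0,0,0,-1]
    - [0,0,0,0,0,0,-1]
    - [0,0,0,0,0,0,-1]
    - [0,0,0,0,0,0,-1]
    - [0,0,0,0,0,0,-1]
    - [0,0,0,0,0,0,-1]
    - [0,0,0,0,0,0,-1]
    - [0,0,-0.01,0,0,0,-1]

```text
time_s: 15.3
tool_pos: [0.4728, -0.1931, 0.1796]
tcp_rot: [-179.8, -0.1, 74.1]
contact_force: [0.3, 0.4, 0.2]
gripper_width: 0.0852
```

Request:
step_arm:
  plan:
    - [0,0,-0.02,0,0,0,-1]
    - [0,0,-0.02,0,0,0,-1]
    - [0,0,-0.02,0,0,0,-1]
    - [0,0,-0.02,0,0,0,-1]
    - [0,0,-0.02,0,0,0,-1]
    - [0,0,0,0,0,0,-1]
    - [0,0,0,0,0,0,-1]
    - [0,0,0,0,0,0,-1]
    - [0,0,0,0,0,0,-1]
    - [0,0,0,0,0,0,-1]

```text
time_s: 16.13
tool_pos: [0.4735, -0.1934, 0.2797]
tcp_rot: [-179.8, -0.1, 74.1]
contact_force: [-0.6, 0.7, 1.0]
gripper_width: 0.0853
```

Run:
```python
from h import *
to(.5264-.0218,-.0101-.077,.26,74)
for n,sl in(('top',(slice(150,250),slice(295,430))),('side',(slice(140,260),slice(270,390)))):
    p,d,c=grab(n); P=pts(d,c); save(n+'4.png',cv2.resize(p[sl],None,fx=5,fy=5,interpolation=cv2.INTER_CUBIC))
    if n=='top':
        m=np.abs(P[...,2]-.185)<.008; m[:,:362]=0;m[:,383:]=0;m[:185]=0;m[218:]=0
        v,u=np.nonzero(m); print(len(u),np.median(P[m],0)); print(cv2.minEnclosingCircle(np.float32([ray(c,a,b,.185)[:2] for a,b in zip(u,v)])))
a=cv2.imread('pics/top4.png');b=cv2.imread('pics/side4.png'); h=500
b=cv2.resize(b,(500,500)); cv2.imwrite('pics/both4.png',cv2.resize(np.hstack([a,b]),None,fx=.68,fy=.68))
```

```text
t 16.13 pos [ 0.4735 -0.1934  0.2797] rot [-1.7984e+02 -5.0000e-02  7.4070e+01] F [-0.6  0.7  1. ] w 0.0853
shift tool [0.1108 0.0008 0.0198]
turn rotvec [-0.003 -0.001  0.001]
234 [ 0.50460183 -0.08426207  0.18499175]
((0.5038954615592957, -0.08484824001789093), 0.022024616599082947)
```

View pics/both4.png

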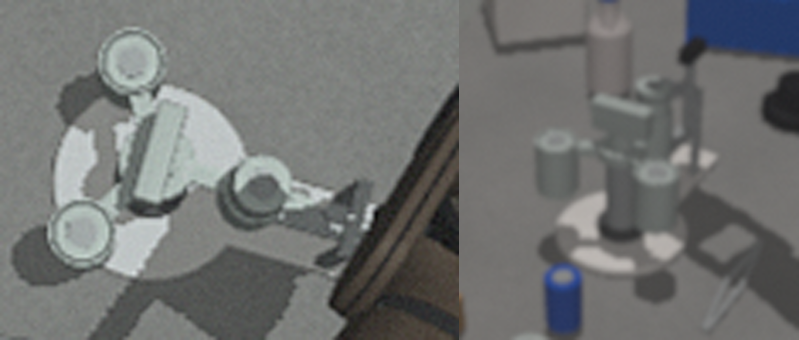

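The left half shows the canister raised in the marked cup, with its lid at (262,195). The right half shows the handle up at (693,52) and the other canisters still down in their cups. The raised top reads 0.185 at (0.504, -0.085), with a fitted radius of 22.0 mm, as expected. I'll go and grasp it.

Request:
step_arm:
  plan:
    - [0.022,0.001,0,0,0,0,-1]
    - [0.023,0,0,0,0,0,-1]
    - [0.023,0,0,0,0,0,-1]
    - [0.022,0,0,0,0,0,-1]
    - [0.0215,0,0,0,0,0,-1]
    - [0,0,0.02,0,0,0,-1]
    - [0,0,0.02,0,0,0,-1]
    - [0,0,0.015,0,0,0,-1]
    - [0,0,0.015,0,0,0,-1]
    - [0,0,0,0,0,0,-1]

```text
time_s: 17.07
tool_pos: [0.5034, -0.0859, 0.2071]
tcp_rot: [-179.5, -0.0, 74.1]
contact_force: [0.5, 0.2, -0.6]
gripper_width: 0.0854
```

Request:
step_arm:
  plan:
    - [0,0,0.01,0,0,0,-1]
    - [0,0,0.01,0,0,0,-1]
    - [0,0,0.01,0,0,0,-1]
    - [0,0,0.01,0,0,0,-1]
    - [0,0,0.01,0,0,0,-1]
    - [0,0,0.005,0,0,0,-1]
    - [0,0,0,0,0,0,-1]
    - [0,0,0,0,0,0,-0.5]
    - [0,0,0,0,0,0,-0.2]
    - [0,0,0,0,0,0,-0.1]
  squeeze: 40

```text
time_s: 17.9
tool_pos: [0.5062, -0.0871, 0.1571]
tcp_rot: [179.9, 0.0, 74.1]
contact_force: [0.5, -0.1, 0.3]
gripper_width: 0.0515
```

Request:
step_arm:
  plan:
    - [0,0,0,0,0,0,0.1]
    - [0,0,0,0,0,0,0.3]
    - [0,0,0,0,0,0,1]
    - [0,0,0,0,0,0,1]
    - [0,0,0,0,0,0,1]
    - [0,0,0,0,0,0,1]
    - [0,0,0,0,0,0,1]
    - [0,0,0,0,0,0,1]
    - [0,0,0,0,0,0,1]
    - [0,0,0,0,0,0,1]

```text
time_s: 18.73
tool_pos: [0.506, -0.087, 0.1566]
tcp_rot: [179.9, 0.0, 74.1]
contact_force: [0.4, -0.9, 4.0]
gripper_width: 0.0427
```

The canister is gripped with a jaw width of 42.7 mm and its bottom is about 40 mm below the TCP. Straight up.

Request:
step_arm:
  plan:
    - [0,0,-0.003,0,0,0,1]
    - [0,0,-0.006,0,0,0,1]
    - [0,0,-0.009,0,0,0,1]
    - [0,0,-0.012,0,0,0,1]
    - [0,0,-0.012,0,0,0,1]
    - [0,0,-0.012,0,0,0,1]
    - [0,0,-0.012,0,0,0,1]
    - [0,0,-0.012,0,0,0,1]
    - [0,0,-0.012,0,0,0,1]
    - [0,0,-0.008,0,0,0,1]

```text
time_s: 19.57
tool_pos: [0.5061, -0.0871, 0.2566]
tcp_rot: [179.9, 0.0, 74.1]
contact_force: [-0.3, -0.5, -1.7]
gripper_width: 0.0431
```

Run:
```python
from h import *
to(.4440,.290,.06)
p,d,c=grab('top'); cr=p[150:250,295:430]
save('top5.png',cv2.resize(cr,None,fx=4,fy=4))
```

```text
t 19.57 pos [ 0.5061 -0.0871  0.2566] rot [1.7987e+02 1.0000e-02 7.4070e+01] F [-0.3 -0.5 -1.7] w 0.0431
shift tool [ 0.3456 -0.1636  0.1962]
```

The force is -1.7 N, matching the canister's weight, so it's held. Carrying it to the tray.

Request:
step_arm:
  plan:
    - [0.0105,-0.005,0,0,0,0,1]
    - [0.019,-0.009,0,0,0,0,1]
    - [0.0275,-0.013,0,0,0,0,1]
    - [0.0275,-0.013,0,0,0,0,1]
    - [0.0275,-0.013,0,0,0,0,1]
    - [0.0275,-0.013,0,0,0,0,1]
    - [0.0275,-0.013,0,0,0,0,1]
    - [0.0275,-0.013,0,0,0,0,1]
    - [0.0275,-0.013,0,0,0,0,1]
    - [0.0275,-0.013,0,0,0,0,1]

```text
time_s: 20.45
tool_pos: [0.459, 0.1874, 0.2532]
tcp_rot: [-179.9, 0.0, 74.1]
contact_force: [-0.7, 0.1, -1.2]
gripper_width: 0.0426
```

Request:
step_arm:
  plan:
    - [0.0275,-0.013,0,0,0,0,1]
    - [0.0275,-0.013,0,0,0,0,1]
    - [0.0265,-0.0126,0,0,0,0,1]
    - [0.015,-0.007,0,0,0,0,1]
    - [0,0,0,0,0,0,1]
    - [0,0,0.01,0,0,0,1]
    - [0,0,0.02,0,0,0,1]
    - [0,0,0.02,0,0,0,1]
    - [0,0,0.02,0,0,0,1]
    - [0,0,0.02,0,0,0,1]

```text
time_s: 21.28
tool_pos: [0.4426, 0.2894, 0.1621]
tcp_rot: [-179.9, 0.1, 74.0]
contact_force: [0.0, -0.2, -1.7]
gripper_width: 0.043
```

Run:
```python
from h import *
to(.4440,.290,.06)
```

```text
t 21.28 pos [0.4426 0.2894 0.1621] rot [-1.7993e+02  8.0000e-02  7.3990e+01] F [ 0.  -0.2 -1.7] w 0.043
shift tool [0.0011 0.0013 0.1021]
```

Request:
step_arm:
  plan:
    - [0,0,0.02,0,0,0,1]
    - [0,0,0.02,0,0,0,1]
    - [0,0,0.02,0,0,0,1]
    - [0,0,0.015,0,0,0,1]
    - [0,0,0.012,0,0,0,1]
    - [0,0,0.01,0,0,0,1]
    - [0,0,0.005,0,0,0,1]
    - [0,0,0.005,0,0,0,1]
    - [0,0,0.003,0,0,0,1]
    - [0,0,0,0,0,0,1]

```text
time_s: 22.12
tool_pos: [0.4433, 0.2907, 0.0542]
tcp_rot: [180.0, 0.0, 74.1]
contact_force: [0.1, 0.3, -2.3]
gripper_width: 0.0431
```

Request:
step_arm:
  plan:
    - [0,0,0.001,0,0,0,1]
    - [0,0,0.001,0,0,0,1]
    - [0,0,0.001,0,0,0,1]
    - [0,0,0.001,0,0,0,1]
    - [0,0,0,0,0,0,1]
    - [0,0,0,0,0,0,1]
    - [0,0,0,0,0,0,1]
    - [0,0,0,0,0,0,1]
    - [0,0,0,0,0,0,1]
    - [0,0,0,0,0,0,1]

```text
time_s: 22.95
tool_pos: [0.4433, 0.2907, 0.0504]
tcp_rot: [180.0, -0.0, 74.1]
contact_force: [-0.1, 0.3, -2.2]
gripper_width: 0.0429
```

Request:
step_arm:
  plan:
    - [0,0,0.001,0,0,0,1]
    - [0,0,0.001,0,0,0,1]
    - [0,0,0.001,0,0,0,1]
    - [0,0,0.001,0,0,0,1]
    - [0,0,0.001,0,0,0,1]
    - [0,0,0,0,0,0,1]
    - [0,0,0,0,0,0,1]
    - [0,0,0,0,0,0,1]
    - [0,0,0,0,0,0,1]
    - [0,0,0,0,0,0,1]

```text
time_s: 23.78
tool_pos: [0.4433, 0.2908, 0.0454]
tcp_rot: [180.0, -0.0, 74.1]
contact_force: [-0.1, 0.3, -2.3]
gripper_width: 0.0432
```

Request:
step_arm:
  plan:
    - [0,0,0.0005,0,0,0,1]
    - [0,0,0,0,0,0,1]
    - [0,0,0.0005,0,0,0,1]
    - [0,0,0,0,0,0,1]
    - [0,0,0.0005,0,0,0,1]
    - [0,0,0,0,0,0,1]
    - [0,0,0,0,0,0,1]
    - [0,0,0,0,0,0,1]
    - [0,0,0,0,0,0,1]
    - [0,0,0,0,0,0,1]

```text
time_s: 24.62
tool_pos: [0.4434, 0.2909, 0.0445]
tcp_rot: [180.0, -0.0, 74.1]
contact_force: [-3.2, -1.0, 5.5]
gripper_width: 0.0425
```

Contact with the tray floor shows as +5.5 N at z = 0.0445, against about 0.044 predicted. I'll open slowly and retreat.

Request:
step_arm:
  plan:
    - [0,0,0,0,0,0,0.2]
    - [0,0,0,0,0,0,0]
    - [0,0,0,0,0,0,-0.2]
    - [0,0,0,0,0,0,-0.5]
    - [0,0,0,0,0,0,-0.8]
    - [0,0,0,0,0,0,-1]
    - [0,0,0,0,0,0,-1]
    - [0,0,0,0,0,0,-1]
    - [0,0,0,0,0,0,-1]
    - [0,0,0,0,0,0,-1]

```text
time_s: 25.45
tool_pos: [0.4433, 0.2907, 0.0438]
tcp_rot: [-180.0, 0.0, 74.1]
contact_force: [1.1, 0.2, -0.3]
gripper_width: 0.0852
```

Request:
step_arm:
  plan:
    - [0,0,-0.005,0,0,0,-1]
    - [0,0,-0.015,0,0,0,-1]
    - [0,0,-0.02,0,0,0,-1]
    - [0,0,-0.02,0,0,0,-1]
    - [0,0,-0.02,0,0,0,-1]
    - [0,0,-0.03,0,0,0,-1]
    - [0,0,-0.03,0,0,0,-1]
    - [0,0,-0.03,0,0,0,-1]
    - [0,0,-0.02,0,0,0,-1]
    - [0,0,0,0,0,0,-1]

```text
time_s: 26.28
tool_pos: [0.4459, 0.2919, 0.2405]
tcp_rot: [179.5, -0.4, 74.1]
contact_force: [0.7, 0.2, 0.3]
gripper_width: 0.0855
```

Request:
step_arm:
  plan:
    - [-0.01,0.005,0,0,0,0,-1]
    - [-0.027,0.013,0,0,0,0,-1]
    - [-0.027,0.013,0,0,0,0,-1]
    - [-0.027,0.013,0,0,0,0,-1]
    - [-0.027,0.013,0,0,0,0,-1]
    - [-0.027,0.013,0,0,0,0,-1]
    - [-0.015,0.007,0,0,0,0,-1]
    - [0,0,0,0,0,0,-1]
    - [0,0,0,0,0,0,-1]
    - [0,0,0,0,0,0,-1]

```text
time_s: 27.12
tool_pos: [0.4726, 0.1158, 0.2325]
tcp_rot: [-179.9, 0.0, 74.1]
contact_force: [-0.4, -0.1, -0.6]
gripper_width: 0.0854
```

Run:
```python
from h import *
to(.4440,.290,.06)
p,d,c=grab('top'); P=pts(d,c); save('fin.png',cv2.resize(p[150:260,195:430],None,fx=3.4,fy=3.4,interpolation=cv2.INTER_CUBIC))
m=np.abs(P[...,2]-.073)<.006; m[:,:205]=0;m[:,265:]=0;m[:170]=0;m[260:]=0
n,l,s,_=cv2.connectedComponentsWithStats(m.astype(np.uint8))
for i in range(1,n):
    if s[i,4]>20: v,u=np.nonzero(l==i); print(s[i],P[l==i].mean(0).round(4),P[l==i][:,2].std(),cv2.minEnclosingCircle(np.float32([ray(c,a,b,.072)[:2] for a,b in zip(u,v)])))
```

```text
t 27.12 pos [0.4726 0.1158 0.2325] rot [-1.7985e+02  2.0000e-02  7.4060e+01] F [-0.4 -0.1 -0.6] w 0.0854
shift tool [ 0.1597 -0.0749  0.1726]
[226 183  16  15 185] [0.5508 0.2886 0.0725] 0.0025410446478036984 ((0.5500108003616333, 0.28906211256980896), 0.022822577506303787)
[224 222  15  15 186] [0.4417 0.292  0.0729] 0.002587511325546661 ((0.4417415261268616, 0.29233360290527344), 0.022129373624920845)
```

View pics/fin.png

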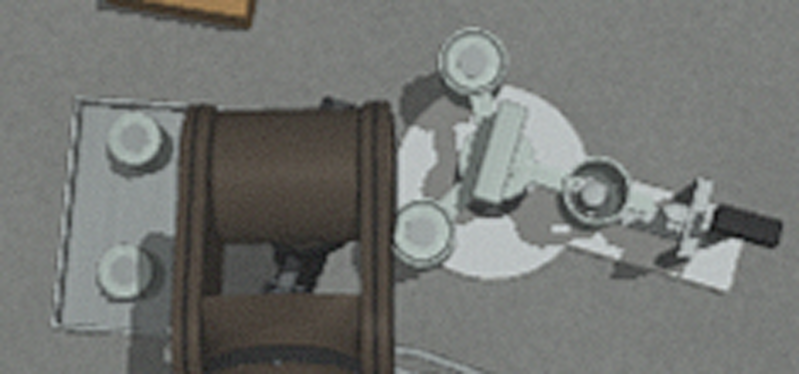

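The final picture shows the canister upright in the tray at (127,270) and the spare at (135,140). The marked cup at (595,188) is empty with the pin up, still on the pointer line, and the other two canisters are down. Handing in.

```bash
python3 -c "
from station import ticket; print(ticket.close_job())"
```

```text
the job is handed in; nothing more can be done
None
```

The job is done and handed in at about 27 s of the 72 s allowed; no verdict is reported. I turned the rotor +109° in one grasp and let go, then raised the lift to its stop. The raised canister now stands in the free place in the tray.

**Last checks:**
- **Prong:** before the lift, the marked cup was at -105.9°, the gate at -105.5° and the handle at -105.9°, an error of about 1 mm at the tip. In the final picture the cup still lies on the pointer line, though I did not measure it again.
- **Lift:** the tool rose 43.2 mm instead of 45 and then stopped, with the force rising to 20 N. I put the difference down to slip in the grip. The canister top read 0.185 m, as it should.
- **Canister:** it stands at (0.442, 0.292) with a flat top at 0.073 m, which is 45 mm from the tray centre. Contact on setting down was about 5.5 N.
- **Other canisters:** the two in their cups look down in the final picture.
- **Robot:** the arm is clear, with under 1 N at the wrist.

**Disagreements:** the camera and arm differ by about 2 mm on the rotor axis, which is within the calibration. The spare canister measured about 5 mm from my first estimate; that was a rough hand-picked pixel, and nothing touched it.

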